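Slide the part crates into the leak-test cabinet and shut it

TASK

Slide the blue and the yellow crate along the bench, without lifting or tipping them, through the mouth of the low test cabinet and fully into its two bays, each crate end-on into the bay whose roof carries the plate of its own colour. When both are fully inside, swing the cabinet's door shut across the mouth. Leave the other things on the bench where they are and upright.

Things in the scene. Friction and masses are not known exactly. Their poses are not given: they have to be found in the camera images.
- crate_blue: blue plastic crate full of small brass manifolds (one solid piece with them), 120 long (its x) x 90 wide (its y) x 52 mm high, about 0.5 kg, too wide to grasp; origin at the centre of its underside. Either end may go in first.
- crate_yellow: yellow plastic crate full of small brass manifolds (one solid piece with them), 120 long (its x) x 90 wide (its y) x 52 mm high, about 0.5 kg, too wide to grasp; origin at the centre of its underside. Either end may go in first.
- cabinet: fixed aluminium cabinet, 140 deep x 232 wide x 66 mm high, no floor. Origin: on the bench, middle of the open mouth; x inwards, y along the mouth. Walls 62 high, 8 thick at y = 0 and +-112 mm: two bays, each 104 mm wide (centres y = +-56), 132 mm deep to the back wall. The clear roof (62 to 66 mm up) covers x = 40 to 140 mm; the first 40 mm of each bay is open above
- plate_blue: fixed blue plate 50 x 80 x 4 mm lying on the cabinet's roof over the bay for the blue crate; origin at the centre of its underside, 66 mm above the bench, 90 mm inside the mouth, axes along those of the cabinet. Either bay may be the blue one.
- plate_yellow: the same in yellow, over the bay for the yellow crate
- bay_blue (a point): point on the bench in the bay under the blue plate where the centre of the crate belongs: on the bay's centre line, 66 mm inside the mouth (12 mm of end play); axes along those of the cabinet
- bay_yellow (a point): the same in the bay under the yellow plate
- door (a joint): hinge angle of the cabinet's door, rad: 0 = shut across the mouth, 1.9 = wide open; starts open, stays where left (stiff hinge). The door is a clear panel with red ends, 224 mm long, 8 mm thick, 3 to 63 mm above the bench, and can be pushed with a fingertip
- door_hinge (a point): on the door's upright hinge axis, 33 mm above the bench, at the cabinet's -y end and 6 mm in front of the mouth (at x = -6, y = -112 mm of the cabinet); when shut the door runs from here along the cabinet's +y, opening it swings outwards to the cabinet's -x
- door_edge (a point): middle of the door's free edge, 224 mm from the hinge axis, 33 mm above the bench
- spare_manifold: bystander: loose brass manifold with red caps, 150 (its x) x 36 x 46 mm high, origin under its middle
- wrench: bystander: open-ended wrench lying flat, 170 mm long along its x, about 40 mm wide, origin under its middle
- spray_bottle: bystander: upright bottle, 60 mm across and 160 mm high, origin under its middle
- cap_tray: bystander: green tray of red caps, 75 (its x) x 105 (its y) x 32 mm high, origin under its middle
- screwdriver: bystander: orange screwdriver lying, 160 mm long along its x, 30 mm wide, origin under its middle
- gauge: bystander: pressure gauge on a foot 50 x 80 mm, 108 mm high, origin under its middle
- mug: bystander: white mug, 76 mm across, 90 mm high, origin under its middle

How it is judged:
On the way:
1. both crates are fully inside their own bays while the door is still open (x of crate_blue in the frame of bay_blue between -0.012 and 0.012 m and y of crate_blue in the frame of bay_blue between -0.012 and 0.012 m and angle between the x axis of crate_blue and the x axis of bay_blue, either way round below 0.15 rad and angle between each of crate_blue, crate_yellow's own z axis and vertical below 0.08 rad and x of crate_yellow in the frame of bay_yellow between -0.012 and 0.012 m and y of crate_yellow in the frame of bay_yellow between -0.012 and 0.012 m and angle between the x axis of crate_yellow and the x axis of bay_yellow, either way round below 0.15 rad and value of joint door above 0.5 rad), for 0.1 s.
At the end, for the whole second after the job is handed in: Each crate rests flat and end-on in the bay under the plate of its own colour, its centre within 12 mm of the bay point both ways and within 0.15 rad of straight (the bay itself allows no more once the door is shut), and the door is shut to within 0.08 rad (x of crate_blue in the frame of bay_blue between -0.012 and 0.012 m and y of crate_blue in the frame of bay_blue between -0.012 and 0.012 m and angle between the x axis of crate_blue and the x axis of bay_blue, either way round below 0.15 rad and angle between each of crate_blue, crate_yellow's own z axis and vertical below 0.08 rad and x of crate_yellow in the frame of bay_yellow between -0.012 and 0.012 m and y of crate_yellow in the frame of bay_yellow between -0.012 and 0.012 m and angle between the x axis of crate_yellow and the x axis of bay_yellow, either way round below 0.15 rad and value of joint door below 0.08 rad and linear speed of each of crate_blue, crate_yellow below 0.02 m/s); the robot touches nothing.
It fails at once if a crate is lifted more than 20 mm or tipped more than 0.35 rad (height (world z) of any of crate_blue, crate_yellow above 0.02 m or angle between any of crate_blue, crate_yellow's own z axis and vertical above 0.35 rad).
It fails at once if a bystander is moved more than 30 mm (distance of any of spare_manifold, wrench, spray_bottle, cap_tray, screwdriver, gauge, mug from where it was at the start of the episode above 0.03 m).
It fails at once if an upright bystander is tipped over (angle between any of spray_bottle, cap_tray, gauge, mug's own z axis and vertical above 0.5 rad).
It also fails if it takes over 72 s, if anything falls off the work surface, if the arm or the gripper's body presses on something with over 40 N, if the wrist force passes 120 N, or if a joint passes its speed limit or range.

ROBOT

A 7-joint arm with a two-finger parallel gripper is mounted at the origin on the work surface. World frame = base frame: x ahead of the robot, y to its left, z up, the work surface at z = 0. Lengths are in m, angles in rad, forces in N, time in s.
With the tool pointing down it reaches from about 0.4 to 0.85 m from the base axis. Payload 4.5 kg.
Tool frame: the origin (TCP) lies where the fingers leave the gripper's body, on its centre line; the fingertips stand 64 mm ahead of it and the grasp point (between the pads) lies 45 mm ahead of it; z points along the fingers, y is the direction in which the jaws open and shut (so a half turn about z gives the same grasp; the last joint's range is limited). The gripper opens to 88 mm and grips with 3 to 60 N. Pads are 18 mm wide; open, the fingers measure 123 mm over their backs; the gripper's body (75 mm by 187 mm) begins 45 mm behind the grasp point.
Start: joints at [-1.231, 0.689, -0.195, 1.565, 0.157, 0.902, -0.215], TCP at [0.188, 0.596, 0.303] pointing down, gripper open.
Joint ranges: [-3.01, 3.01], [-0.46, 2.08], [-1.47, 1.51], [0.13, 2.56], [-1, 4.14], [0.04, 2.09], [-2.66, 2.66]. Speed limits (rad/s): [2.57, 2.57, 3.14, 3.14, 3.14, 3.14, 3.14].

INTERFACE

Orientations are given as a unit quaternion [x, y, z, w].
In Python, from plant import monitor, snapshot, workorder, finder gives the robot as it stands.
- The arm moves only by the tool carry_out, never from a script. Its argument "motion" is one flat list of numbers, 6 for each row, row after row: the shift along the tool's x, y, z in cm, then the turn, a rotation vector about the tool's x, y, z in rad. In form: [x, y, z, rx, ry, rz, x, y, z, rx, ry, rz, ...]. A call has 1 to 8 rows; each row shifts and turns the commanded pose from where the row before left it, along the tool's axes as they then stand; what a row does not reach is not made up. A row lasts 1/8 s, in which the tool goes at most 62.5 mm and 10.7 degrees, less where a joint would pass 70% of its speed; a pose out of reach is approached as far as the arm can. A call with a gripper value outside its range is refused whole. "hand" is the finger opening in cm, from 0 to 8.81, set as the call begins (left out, the last holds). The fingers move at their own pace and stop on an object; "grip_force" is the grip in N (left out, the last holds). Time passes only in rows, so rows that do not move let the fingers close. It gives the time, the measured TCP pose, the force and the opening at its end, in the units of the state.
- monitor.get_state(): the state, without advancing time (a new reading comes with each control period).
- snapshot(name): name is "scene" or "top" or "wrist"; returns a dict with "frame" (420x560x3 uint8, red, green, blue), "range_z" (420x560 float32, m along the optical axis (not along the pixel's ray), 0 where there is no reading), "fx", "fy", "cx", "cy" (pixels), "D" ([k1, k2, p1, p2, k3] as OpenCV has them; the pictures are not rectified), "rvec" (rotation vector, rad) and "tvec" (3), from world to camera coordinates, as OpenCV has them; the wrist camera has in their place "hand_eye" (4x4, takes a point from camera to tool coordinates, whose origin is the TCP and whose axes are the flange's). Camera axes: x right, y down, z forward; pixel columns grow to the right and rows downward; lengths in m; the calibration is good to about 2 mm. A picture is of the moment at which its call begins: read the wrist's pose just before it.
- workorder.finish_job(): hands the job in, once; it reports no verdict.
Trained networks look in a picture, given as the dict that the camera call returned (one of the last four; its "shot" number tells which), for a name from the list of things; names that differ only in an ending like _2 or _b are one class to them, and where a whole thing is asked for, a point or a joint stands for the part that bears it (a point fixed in the world has none). Each returns a list of dicts, best first, with "p" (0 to 1); they miss things now and then, are a little off and sometimes report something else, mostly with a low value. They report only what shows in the picture. A call takes as long as a camera call.
- finder.masks_of(picture, thing): "pixels" (420x560 bool, what is visible of it) and "extent" ([left, top, right, bottom] in pixels, round what is visible of it).
The state is a dict: "clock": time; "q": joint angles; "qd": joint speeds; "joint_torque": joint torques, N m; "tool_pos": TCP position; "eef_rot": TCP orientation; "contact_force": force on the tool from outside, world axes, zero at the start; "moment": the same for the moment, N m; "opening": opening from 0.0 (shut) to 1.0 (fully open).
Only numpy, scipy, OpenCV 4.12 (cv2) and the standard library are available. Lean on these libraries where they do the work, as an engineer would, in place of code of your own. Each camera call takes 0.05 s, during which the arm holds its last target. There are 200 camera calls.

## Working session

There is one attempt and no reset: what is moved stays moved. The work goes in short steps, Python scripts to look and compute and a tool call to move; the robot and the scene stay as the last step left them, time stands still between calls to the robot, and variables do not carry over. Pictures are saved under pics/ and viewed, about 8 in all and at most 12, crops included, and the job is handed in when it is done.

Besides the shell and the picture viewer there is one more tool, called after "Request:" by a JSON object that holds its "api" and its "payload". carry_out: Moves the arm, as the interface text tells. Its arguments: {"type":"object","properties":{"motion":{"type":"array"},"hand":{"type":"number"},"grip_force":{"type":"number"}},"required":["motion"]}

```bash
mkdir -p pics; ls
cat > h.py <<'E'
import numpy as np, cv2
from scipy.spatial.transform import Rotation as R
from plant import monitor, snapshot, workorder, finder
def cloud(p):
    h,w=p["range_z"].shape
    u,v=np.meshgrid(np.arange(w),np.arange(h))
    K=np.array([[p["fx"],0,p["cx"]],[0,p["fy"],p["cy"]],[0,0,1]])
    n=cv2.undistortPoints(np.stack([u,v],-1).reshape(-1,1,2).astype(np.float64),K,np.array(p["D"],float)).reshape(h,w,2)
    z=p["range_z"][...,None]
    c=np.concatenate([n*z,z],-1)
    Rm=cv2.Rodrigues(np.array(p["rvec"],float))[0]
    return (c-np.array(p["tvec"]).ravel())@Rm
def save(p,n): cv2.imwrite("pics/"+n,p["frame"][...,::-1])
def pix(p,P):
    K=np.array([[p["fx"],0,p["cx"]],[0,p["fy"],p["cy"]],[0,0,1]])
    return cv2.projectPoints(np.array(P,float).reshape(-1,1,3),np.array(p["rvec"],float),np.array(p["tvec"],float),K,np.array(p["D"],float))[0].reshape(-1,2)
E
python3 - <<'E'
from h import *
print(monitor.get_state())
a=snapshot("top"); save(a,"top1.png"); b=snapshot("scene"); save(b,"scene1.png")
for nm,p in(("top",a),("scene",b)):
  C=cloud(p)
  for t in ["crate_blue","crate_yellow","cabinet","plate_blue","plate_yellow","door","spare_manifold","wrench","spray_bottle","cap_tray","screwdriver","gauge","mug"]:
    r=finder.masks_of(p,t)
    if not r: print(nm,t,None); continue
    m=r[0]["pixels"]&(p["range_z"]>0); X=C[m]
    if len(X)<5: print(nm,t,'few');continue
    zt=np.percentile(X[:,2],95); T=X[X[:,2]>zt-.012]
    rect=cv2.minAreaRect(T[:,:2].astype(np.float32)*1000)
    print(nm,t,round(r[0]["p"],2),r[0]["extent"],"z",zt.round(3),"rect",np.round(rect[0]),np.round(rect[1]),round(rect[2],1))
E
```

```text
pics
{'clock': 0.0, 'q': array([-1.23115978,  0.68999447, -0.19454322,  1.56633152,  0.15724883,
        0.90250031, -0.21510094]), 'qd': array([ 0.0002036 ,  0.00017748, -0.00058333,  0.00112049, -0.00100542,
       -0.00149675, -0.00208765]), 'joint_torque': array([ 2.76004748e-04, -5.27569020e+01, -1.26656301e+00, -1.53423142e+01,
       -5.25534817e-02,  6.64742023e-03,  1.70586109e-04]), 'tool_pos': array([0.18804219, 0.59550155, 0.30190745]), 'eef_rot': array([ 1.52286983e-01,  9.88335885e-01, -9.17471156e-04, -1.03611354e-04]), 'contact_force': array([-0.04916058, -0.2992695 ,  0.72749039]), 'moment': array([ 0.01117788,  0.04468562, -0.00188142]), 'opening': 1.0029290224679182}
top crate_blue 0.93 [250.5, 182.3, 300.3, 230.0] z 0.054 rect [584.  15.] [ 94. 121.] 31.0
top crate_yellow 0.64 [344.7, 168.1, 399.2, 216.5] z 0.054 rect [ 620. -253.] [ 93. 124.] 27.3
top cabinet 0.73 [159.4, 151.2, 307.7, 263.6] z 0.072 rect [563.  94.] [239. 390.] 12.8
top plate_blue 0.77 [189.3, 181.5, 209.0, 213.9] z 0.075 rect [592. 229.] [81. 52.] 6.2
top plate_yellow 0.68 [192.4, 222.1, 207.9,
[... 1170 characters left out ...]
9.6, 300.5, 258.0] z 0.066 rect [693.  72.] [280.  93.] 83.2
scene spare_manifold 0.84 [255.8, 165.1, 294.7, 191.0] z 0.047 rect [ 396. -187.] [ 27. 152.] 10.2
scene wrench 0.64 [169.9, 214.5, 213.0, 238.0] z 0.012 rect [ 755. -203.] [ 44. 166.] 0.4
scene spray_bottle 0.85 [200.3, 127.6, 216.6, 172.3] z 0.151 rect [ 491. -432.] [20. 22.] 7.6
scene cap_tray 0.68 [159.5, 166.3, 196.6, 193.1] z 0.034 rect [ 633. -436.] [116.  81.] 11.5
scene screwdriver 0.79 [393.8, 241.2, 413.0, 275.8] z 0.026 rect [444. 373.] [155.  23.] 14.5
scene gauge 0.8 [273.1, 250.5, 298.9, 284.6] z 0.109 rect [759. 187.] [28. 47.] 15.4
scene mug 0.7 [229.1, 221.1, 300.2, 255.6] z 0.065 rect [688.  40.] [ 17. 234.] 15.6
```

View pics/top1.png

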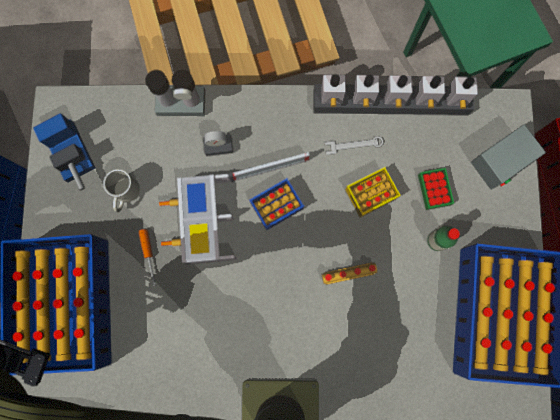

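View pics/scene1.png

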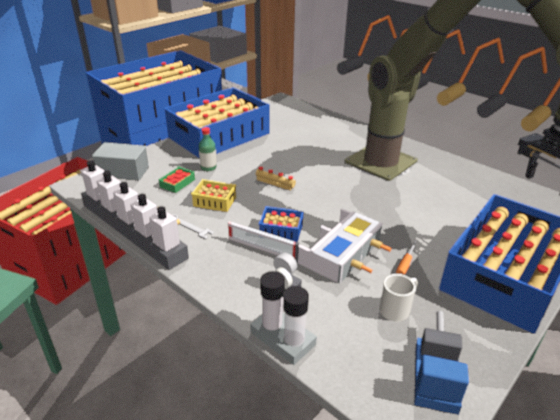

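Top view: cabinet at about (198,218) with its mouth facing right (world -y). The blue plate is at (198,198), yellow at (199,240), the door runs from (230,178) to (310,152), the blue crate is at (276,205) and the yellow at (372,192). The scene view agrees, and the bench is clear between the crates and the mouth.

```bash
cat >> h.py <<'E'
def rect(X,lo=None):
    r=cv2.minAreaRect(X[:,:2].astype(np.float32)*1000); return np.round(r[0],1),np.round(r[1],1),round(r[2],1)
def yaw(s):
    x=R.from_quat(s["eef_rot"]).as_matrix()[:,0]; return np.degrees(np.arctan2(x[1],x[0]))
def plan(wps, s=None):
    """wps: (x,y,z mm, yaw deg of tool x, nrows); prints rows"""
    s=s or monitor.get_state(); T=R.from_quat(s["eef_rot"]); p=s["tool_pos"]*1000
    print("t",round(s["clock"],2),"tcp",p.round(1),"yaw",yaw(s).round(1),"tilt",np.degrees(np.arccos(-T.as_matrix()[2,2])).round(2),"q",s["q"].round(2),"F",s["contact_force"].round(1))
    for w in wps:
        tgt=np.array(w[:3],float); c,si=np.cos(np.radians(w[3])),np.sin(np.radians(w[3]))
        G=R.from_matrix(np.array([[c,si,0],[si,-c,0],[0,0,-1.]])); n=w[4]
        rv=(T.inv()*G).as_rotvec(); 
        cur=T; q=p.copy(); rows=[]
        for i in range(n):
            step=(tgt-p)/n; rows+=[*(cur.inv().apply(step)/10).round(2),*(rv/n).round(3)]
            cur=cur*R.from_rotvec(rv/n)
        print([float(v)+0 for v in rows]); T=G; p=tgt
E
python3 - <<'E'
from h import *
for n in("top","scene"):
  p=snapshot(n); C=cloud(p); ok=p["range_z"]>0
  x,y,z=C[...,0],C[...,1],C[...,2]
  m=ok&(z>.056)&(z<.085)&(x>.38)&(x<.71)&(y>.155)&(y<.32)
  print(n,"cab",rect(C[m]))
  f=p["frame"].astype(int); m2=ok&(z>.066)&(z<.085)&(y>.1)&(x<.7)
  for nm,cm in(("b",(f[...,2]>f[...,0]+50)),("y",(f[...,0]>f[...,2]+60))):
    k=m2&cm; print(nm,C[k].mean(0).round(4),rect(C[k]))
  for nm,cx,cy in(("blue",.584,.015),("yel",.62,-.253)):
    k=ok&(z>.045)&(z<.06)&(np.hypot(x-cx,y-cy)<.085); print(nm,rect(C[k]))
  k=ok&(z>.05)&(z<.075)&(y<.12)&(y>-.1)&(x>.655)
  D=C[k]; l=cv2.fitLine(D[:,:2].astype(np.float32),cv2.DIST_HUBER,0,.01,.01).ravel(); print("door",l.round(3),D.min(0),D.max(0))
plan([(560,-15,250,211,1)])
E
```

```text
top cab (array([539.4, 209.7]), array([233.3, 132.9]), 5.7)
b [0.5856 0.2441 0.0715] (array([430. , 374.9]), array([373. , 491.8]), 31.4)
y [0.4763 0.2375 0.0713] (array([364.9, 454.9]), array([234.9, 557.5]), 9.5)
blue (array([583.9,  14.3]), array([ 93.1, 121.4]), 30.4)
yel (array([ 620.8, -253.4]), array([ 93.1, 123.1]), 26.6)
door [ 0.302 -0.953  0.695  0.018] [ 0.66144203 -0.09950228  0.05001664] [0.92987305 0.11961834 0.07103388]
scene cab (array([538.4, 212.3]), array([240.5, 132.6]), 4.8)
b [0.4734 0.4925 0.0739] (array([363.2, 428.6]), array([401.9, 577.7]), 19.0)
y [0.3552 0.2265 0.0718] (array([-181.4,  351.1]), array([1388.2,  402.7]), 4.2)
blue (array([583.1,  14.4]), array([103.1, 121.5]), 30.0)
yel (array([ 619.5, -252.7]), array([101.4, 122.3]), 26.8)
door [ 0.288 -0.958  0.686  0.043] [ 0.66144125 -0.09975394  0.05000171] [0.93110449 0.11937516 0.06931977]
t 1.5 tcp [188.1 596.  302.8] yaw 162.5 tilt 0.01 q [-1.23  0.69 -0.19  1.57  0.16  0.9  -0.22] F [-0.1 -0.1  0.2]
[-53.86, -47.07, 5.27, 0.0, 0.0, -0.847]
```

Run:
```python
from h import *
plan([(430,285,290,96,8),(515,-26,200,30.4,8)])
```

```text
t 1.5 tcp [188.1 596.  302.8] yaw 162.5 tilt 0.01 q [-1.23  0.69 -0.19  1.57  0.16  0.9  -0.22] F [-0.1 -0.1  0.2]
[-4.05, -2.8, 0.16, 0.0, 0.0, 0.145, -4.42, -2.18, 0.16, 0.0, 0.0, 0.145, -4.68, -1.52, 0.16, 0.0, 0.0, 0.145, -4.85, -0.83, 0.16, 0.0, 0.0, 0.145, -4.92, -0.12, 0.16, 0.0, 0.0, 0.145, -4.89, 0.6, 0.16, 0.0, 0.0, 0.145, -4.75, 1.3, 0.16, 0.0, 0.0, 0.145, -4.51, 1.97, 0.16, 0.0, 0.0, 0.145]
[-3.98, 0.65, 1.12, 0.0, 0.0, 0.143, -3.84, 1.21, 1.12, 0.0, 0.0, 0.143, -3.63, 1.75, 1.13, 0.0, 0.0, 0.143, -3.35, 2.25, 1.12, 0.0, 0.0, 0.143, -2.99, 2.7, 1.12, 0.0, 0.0, 0.143, -2.58, 3.1, 1.12, 0.0, 0.0, 0.143, -2.11, 3.44, 1.12, 0.0, 0.0, 0.143, -1.59, 3.7, 1.13, 0.0, 0.0, 0.143]
```

Request:
{"api": "carry_out", "payload": {"motion": [-4.05,-2.8,0.16,0,0,0.145,-4.42,-2.18,0.16,0,0,0.145,-4.68,-1.52,0.16,0,0,0.145,-4.85,-0.83,0.16,0,0,0.145,-4.92,-0.12,0.16,0,0,0.145,-4.89,0.6,0.16,0,0,0.145,-4.75,1.3,0.16,0,0,0.145,-4.51,1.97,0.16,0,0,0.145], "hand": 7}}

```text
clock: 2.5
tool_pos: [0.431, 0.2841, 0.2901]
eef_rot: [0.671, 0.742, 0.0, -0.0]
contact_force: [0.1, -0.0, 0.5]
opening: 0.793
```

Request:
{"api": "carry_out", "payload": {"motion": [-3.98,0.65,1.12,0,0,0.143,-3.84,1.21,1.12,0,0,0.143,-3.63,1.75,1.13,0,0,0.143,-3.35,2.25,1.12,0,0,0.143,-2.99,2.7,1.12,0,0,0.143,-2.58,3.1,1.12,0,0,0.143,-2.11,3.44,1.12,0,0,0.143,-1.59,3.7,1.13,0,0,0.143]}}

```text
clock: 3.5
tool_pos: [0.5159, -0.0269, 0.1999]
eef_rot: [0.965, 0.261, 0.0, -0.0]
contact_force: [0.3, 0.1, 0.1]
opening: 0.793
```

Request:
{"api": "carry_out", "payload": {"motion": [0,0,4,0,0,0,0,0,4,0,0,0,0,0,3.5,0,0,0,0.9,0,0,0,0,0,0.9,0,0,0,0,0,0.5,0,0,0,0,0,0.5,0,0,0,0,0]}}

```text
clock: 4.38
tool_pos: [0.5389, -0.012, 0.0862]
eef_rot: [0.965, 0.263, -0.001, 0.0]
contact_force: [-4.2, -2.6, 3.5]
opening: 0.796
```

Request:
{"api": "carry_out", "payload": {"motion": [0.39,-0.28,0,0,0,0.0543,0.39,-0.28,0,0,0,0.0543,0.39,-0.28,0,0,0,0.0543,0.39,-0.28,0,0,0,0.0543,0.39,-0.28,0,0,0,0.0543,0.39,-0.28,0,0,0,0.0543,0.39,-0.28,0,0,0,0.0543,0.39,-0.28,0,0,0,0.0543]}}

```text
clock: 5.38
tool_pos: [0.5609, 0.0208, 0.0849]
eef_rot: [0.999, 0.047, -0.0, -0.001]
contact_force: [-2.7, 0.4, 3.2]
opening: 0.791
```

```bash
cat >> h.py <<'E'
def crate(p,t,zlo=.045,zhi=.06):
    C=cloud(p); r=finder.masks_of(p,t)[0]; X=C[r["pixels"]&(p["range_z"]>0)]
    X=X[(X[:,2]>zlo)&(X[:,2]<zhi)]; m=np.median(X[:,:2],0); X=X[np.hypot(*(X[:,:2]-m).T)<.085]
    c,wh,a=rect(X); a=a+90 if wh[1]>wh[0] else a
    a=(a%180); print(t,round(r["p"],2),"c",c,"size",wh,"yaw",round(a,1)); return c,a
E
python3 - <<'E'
from h import *
p=snapshot("top"); save(p,"t2.png"); crate(p,"crate_blue"); crate(snapshot("scene"),"crate_blue")
plan([])
E
```

```text
Traceback (most recent call last):
  File "h.py", line 35, in crate
    C=cloud(p); r=finder.masks_of(p,t)[0]; X=C[r["pixels"]&(p["range_z"]>0)]
                  ~~~~~~~~~~~~~~~~~~~~^^^
IndexError: list index out of range
```

Request:
{"api": "carry_out", "payload": {"motion": [-1,0,0,0,0,0,-2,0,-4,0,0,0,0,0,-6,0,0,0]}}

```text
clock: 5.85
tool_pos: [0.5288, 0.0164, 0.1848]
eef_rot: [0.999, 0.048, -0.002, -0.0]
contact_force: [1.0, 0.3, -0.2]
opening: 0.793
```

Run:
```python
from h import *
plan([(600,-150,200,95.5,8)])
```

```text
t 5.85 tcp [528.8  16.4 184.8] yaw 5.5 tilt 0.28 q [-0.35  0.79  0.39  1.97 -0.6   0.5  -0.99] F [ 1.   0.3 -0.2]
[0.69, 2.16, -0.2, -0.001, 0.0, -0.196, 0.25, 2.25, -0.19, -0.001, 0.0, -0.196, -0.19, 2.25, -0.19, -0.001, 0.0, -0.196, -0.63, 2.17, -0.19, -0.001, 0.0, -0.196, -1.04, 2.01, -0.19, -0.001, 0.0, -0.196, -1.41, 1.77, -0.19, -0.001, 0.0, -0.196, -1.73, 1.46, -0.19, -0.001, 0.0, -0.196, -1.98, 1.09, -0.19, -0.001, 0.0, -0.196]
```

Request:
{"api": "carry_out", "payload": {"motion": [0.69,2.16,-0.2,0,0,-0.18,0.25,2.25,-0.2,0,0,-0.18,-0.19,2.25,-0.2,0,0,-0.18,-0.63,2.17,-0.2,0,0,-0.18,-1.04,2.01,-0.2,0,0,-0.18,-1.41,1.77,-0.2,0,0,-0.18,-1.73,1.46,-0.2,0,0,-0.18,-1.98,1.09,-0.2,0,0,-0.18], "hand": 5}}

```text
clock: 6.85
tool_pos: [0.5932, -0.1539, 0.2012]
eef_rot: [0.717, 0.697, 0.001, 0.0]
contact_force: [-0.0, 0.3, -0.5]
opening: 0.567
```

Run:
```python
from h import *
plan([])
for n in("top","scene"):
  p=snapshot(n); save(p,n+"2.png")
  for t in("crate_blue","crate_yellow"):
    try: crate(p,t)
    except Exception as e: print(n,t,e)
```

```text
t 6.85 tcp [ 593.2 -153.9  201.2] yaw 88.4 tilt 0.09 q [ 0.18  0.8   0.    1.7  -0.01  0.64  0.16] F [-0.   0.3 -0.5]
crate_blue 0.72 c [618.7  27.9] size [ 94.2 119.7] yaw 95.5
crate_yellow 0.6 c [ 635.4 -284.7] size [90.3 51.6] yaw 27.1
crate_blue 0.59 c [677.3  39.7] size [ 35.8 168.1] yaw 105.7
crate_yellow 0.81 c [ 620.2 -252.6] size [ 98.7 123.9] yaw 118.0
```

Run:
```python
from h import *
plan([(628.2,-70.6,170,95.5,2),(628.2,-70.6,85,95.5,3),(625.6,-43.5,85,95.5,2)])
```

```text
t 7.15 tcp [ 592.7 -151.6  200.9] yaw 88.0 tilt 0.09 q [ 0.17  0.8   0.01  1.7  -0.01  0.64  0.15] F [ 0.2 -0.3  0.3]
[4.1, 1.64, 1.55, 0.0, -0.001, -0.065, 3.99, 1.9, 1.55, 0.0, -0.001, -0.065]
[0.0, 0.0, 2.83, 0.0, 0.0, 0.0, 0.0, 0.0, 2.83, 0.0, 0.0, 0.0, 0.0, 0.0, 2.83, 0.0, 0.0, 0.0]
[1.36, 0.0, 0.0, 0.0, 0.0, 0.0, 1.36, 0.0, 0.0, 0.0, 0.0, 0.0]
```

Request:
{"api": "carry_out", "payload": {"motion": [4.1,1.64,1.55,0,0,-0.065,3.99,1.9,1.55,0,0,-0.065,0,0,2.83,0,0,0,0,0,2.83,0,0,0,0,0,2.83,0,0,0,1.36,0,0,0,0,0,1.0,0,0,0,0,0,0.6,0,0,0,0,0]}}

```text
clock: 8.15
tool_pos: [0.6263, -0.0413, 0.0866]
eef_rot: [0.672, 0.741, 0.001, 0.001]
contact_force: [-0.4, -2.5, -0.1]
opening: 0.57
```

Request:
{"api": "carry_out", "payload": {"motion": [1.05,0.11,0,0,0,-0.0175,1.05,0.11,0,0,0,-0.0175,1.05,0.11,0,0,0,-0.0175,1.05,0.11,0,0,0,-0.0175,1.4,0,0,0,0,0,1.4,0,0,0,0,0,1.4,0,0,0,0,0]}}

```text
clock: 9.02
tool_pos: [0.6174, 0.042, 0.0851]
eef_rot: [0.646, 0.764, -0.0, -0.0]
contact_force: [0.2, -3.4, 2.5]
opening: 0.569
```

Request:
{"api": "carry_out", "payload": {"motion": [1.05,-0.11,0,0,0,0.0175,1.05,-0.11,0,0,0,0.0175,1.05,-0.11,0,0,0,0.0175,1.05,-0.11,0,0,0,0.0175]}}

```text
clock: 9.52
tool_pos: [0.6072, 0.0823, 0.0851]
eef_rot: [0.673, 0.74, -0.0, -0.0]
contact_force: [-0.5, -3.4, 2.6]
opening: 0.568
```

Run:
```python
from h import *
plan([(602.2,138,85,95.5,6)])
p=snapshot("top"); 
cv2.imwrite("pics/c3.png",cv2.resize(p["frame"][130:290,150:350,::-1],None,fx=3,fy=3))
```

```text
t 9.53 tcp [607.2  82.3  85.1] yaw 95.5 tilt 0.03 q [-0.22  0.98  0.03  1.73 -0.05  0.43 -0.07] F [-0.5 -3.4  2.6]
[0.93, 0.0, 0.0, 0.0, 0.0, 0.0, 0.93, 0.0, 0.0, 0.0, 0.0, 0.0, 0.93, 0.01, 0.0, 0.0, 0.0, 0.0, 0.93, 0.01, 0.0, 0.0, 0.0, 0.0, 0.93, 0.01, 0.0, 0.0, 0.0, 0.0, 0.93, 0.01, 0.0, 0.0, 0.0, 0.0]
```

View pics/c3.png

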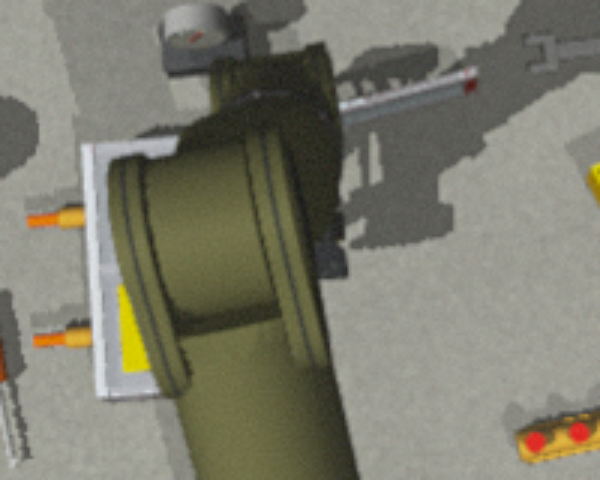

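The arm hides the crate, but the 3.4 N push force is steady and the door is clear, so I continue the push.

Request:
{"api": "carry_out", "payload": {"motion": [1,0,0,0,0,0,1,0,0,0,0,0,1,0,0,0,0,0,1,0,0,0,0,0,0.8,0,0,0,0,0,0.5,0,0,0,0,0,0.3,0,0,0,0,0,0,0,0,0,0,0]}}

```text
clock: 10.58
tool_pos: [0.6022, 0.1382, 0.0852]
eef_rot: [0.672, 0.741, 0.0, -0.0]
contact_force: [-0.3, -0.1, -0.4]
opening: 0.565
```

Run:
```python
from h import *
plan([(607.2,85,85,95.5,2),(607.2,85,250,95.5,4),(649,-320,250,95.5,8),(655,-330,180,117,3)])
```

```text
t 10.57 tcp [602.2 138.2  85.2] yaw 95.6 tilt 0.06 q [-0.32  0.98  0.04  1.72 -0.08  0.44 -0.13] F [-0.3 -0.1 -0.4]
[-2.67, -0.01, 0.01, 0.0, 0.0, 0.001, -2.67, -0.01, 0.01, 0.0, 0.0, 0.001]
[0.0, 0.0, -4.12, 0.0, 0.0, 0.0, 0.0, 0.0, -4.12, 0.0, 0.0, 0.0, 0.0, 0.0, -4.12, 0.0, 0.0, 0.0, 0.0, 0.0, -4.12, 0.0, 0.0, 0.0]
[-5.09, 0.03, 0.0, 0.0, 0.0, 0.0, -5.09, 0.03, 0.0, 0.0, 0.0, 0.0, -5.09, 0.03, 0.0, 0.0, 0.0, 0.0, -5.09, 0.03, 0.0, 0.0, 0.0, 0.0, -5.09, 0.03, 0.0, 0.0, 0.0, 0.0, -5.09, 0.03, 0.0, 0.0, 0.0, 0.0, -5.09, 0.03, 0.0, 0.0, 0.0, 0.0, -5.09, 0.03, 0.0, 0.0, 0.0, 0.0]
[-0.35, 0.17, 2.33, 0.0, 0.0, -0.125, -0.37, 0.12, 2.33, 0.0, 0.0, -0.125, -0.38, 0.08, 2.33, 0.0, 0.0, -0.125]
```

Request:
{"api": "carry_out", "payload": {"motion": [-2.7,0,0,0,0,0,-2.7,0,0,0,0,0,0,0,-5,0,0,0,0,0,-5.5,0,0,0,0,0,-5.5,0,0,0]}}

```text
clock: 11.2
tool_pos: [0.6074, 0.0841, 0.2471]
eef_rot: [0.672, 0.74, 0.001, -0.0]
contact_force: [0.6, -0.2, 0.3]
opening: 0.567
```

Request:
{"api": "carry_out", "payload": {"motion": [-5.1,0,0,0,0,0,-5.1,0,0,0,0,0,-5.1,0,0,0,0,0,-5.1,0,0,0,0,0,-5.1,0,0,0,0,0,-5.1,0,0,0,0,0,-5.1,0,0,0,0,0,-5.1,0,0,0,0,0]}}

```text
clock: 12.2
tool_pos: [0.6471, -0.3236, 0.2455]
eef_rot: [0.672, 0.741, 0.001, 0.0]
contact_force: [0.9, -0.6, -0.9]
opening: 0.567
```

Run:
```python
from h import *
plan([(665,-340,180,117,4),(665,-340,85,117,3)])
for n in("top","scene"):
  p=snapshot(n); save(p,n+"4.png")
  if n=="top": cv2.imwrite("pics/c4.png",cv2.resize(p["frame"][130:290,150:410,::-1],None,fx=3,fy=3))
  for t in("crate_blue","crate_yellow","plate_blue","plate_yellow"):
    try: crate(p,t,.03,.085)
    except Exception as e: print(n,t,e)
```

```text
t 12.2 tcp [ 647.1 -323.6  245.5] yaw 95.5 tilt 0.09 q [ 0.41  0.89 -0.01  1.28  0.01  0.97  0.49] F [ 0.9 -0.6 -0.9]
[-0.45, 0.4, 1.64, 0.0, 0.0, -0.094, -0.49, 0.36, 1.64, 0.0, 0.0, -0.094, -0.52, 0.31, 1.64, 0.0, 0.0, -0.094, -0.55, 0.26, 1.64, 0.0, 0.0, -0.094]
[0.0, 0.0, 3.17, 0.0, 0.0, 0.0, 0.0, 0.0, 3.17, 0.0, 0.0, 0.0, 0.0, 0.0, 3.17, 0.0, 0.0, 0.0]
crate_blue 0.7 c [597.7 165.3] size [91.8 34.3] yaw 5.5
crate_yellow 0.77 c [ 620.6 -252.8] size [ 93.5 124.6] yaw 117.4
plate_blue 0.74 c [594.7 229.6] size [83.1 51.2] yaw 5.5
plate_yellow 0.79 c [481.9 218.9] size [80.4 51.5] yaw 4.8
crate_blue 0.65 c [ 637.8 -434.1] size [116.4  82.1] yaw 9.6
crate_yellow 0.67 c [ 397.5 -184. ] size [ 30.8 150.8] yaw 101.6
plate_blue 0.7 c [593.8 230.7] size [83.2 50.4] yaw 7.6
plate_yellow 0.77 c [481.8 220.9] size [84.  49.5] yaw 1.6
```

View pics/c4.png

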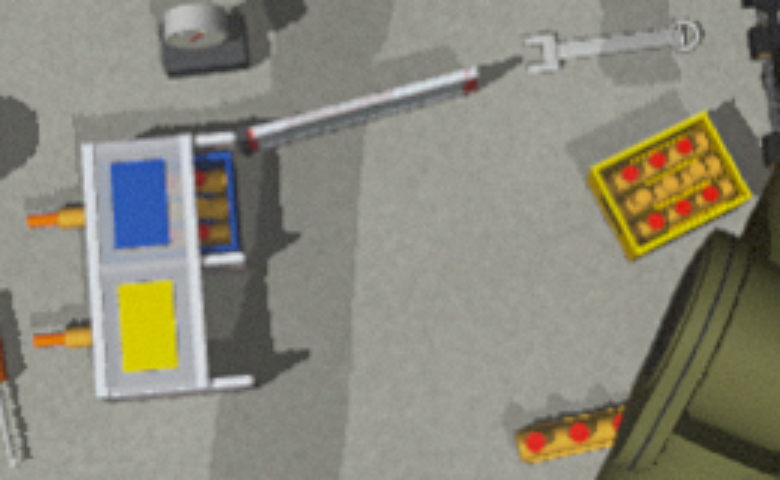

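Blue is inside its bay: its rear edge (crop px 238) is just inside the wall end (px 243). Yellow is untouched at (620,-253), yaw 117.4.

Request:
{"api": "carry_out", "payload": {"motion": [-0.45,0.4,1.64,0,0,-0.094,-0.49,0.36,1.64,0,0,-0.094,-0.52,0.31,1.64,0,0,-0.094,-0.55,0.26,1.64,0,0,-0.094,0,0,3.17,0,0,0,0,0,3.17,0,0,0,0,0,3.17,0,0,0,0,0,0,0,0,0]}}

```text
clock: 13.7
tool_pos: [0.663, -0.3371, 0.0817]
eef_rot: [0.521, 0.853, -0.0, -0.003]
contact_force: [-0.2, -1.5, 0.3]
opening: 0.569
```

Run:
```python
from h import *
a=np.radians(117.3); h=np.array([np.cos(a),np.sin(a)]); c=np.array([620.4,-252.8])
A=c-69*h; B=c+191*h-69*h; print(A,B)
plan([(*A,85,117.3,3),(*B,85,117.3,13)])
```

```text
[ 652.04681926 -314.11458905] [ 564.44475435 -144.38869762]
t 13.7 tcp [ 663.  -337.1   81.7] yaw 117.1 tilt 0.35 q [ 0.45  1.12 -0.1   1.26  0.13  0.78  0.79] F [-0.2 -1.5  0.3]
[0.85, 0.03, -0.11, -0.001, -0.002, -0.001, 0.85, 0.03, -0.11, -0.001, -0.002, -0.001, 0.85, 0.03, -0.11, -0.001, -0.002, -0.001]
[1.47, 0.0, 0.0, 0.0, 0.0, 0.0, 1.47, 0.0, 0.0, 0.0, 0.0, 0.0, 1.47, 0.0, 0.0, 0.0, 0.0, 0.0, 1.47, 0.0, 0.0, 0.0, 0.0, 0.0, 1.47, 0.0, 0.0, 0.0, 0.0, 0.0, 1.47, 0.0, 0.0, 0.0, 0.0, 0.0, 1.47, 0.0, 0.0, 0.0, 0.0, 0.0, 1.47, 0.0, 0.0, 0.0, 0.0, 0.0, 1.47, 0.0, 0.0, 0.0, 0.0, 0.0, 1.47, 0.0, 0.0, 0.0, 0.0, 0.0, 1.47, 0.0, 0.0, 0.0, 0.0, 0.0, 1.47, 0.0, 0.0, 0.0, 0.0, 0.0, 1.47, 0.0, 0.0, 0.0, 0.0, 0.0]
```

Request:
{"api": "carry_out", "payload": {"motion": [1.2,0,-0.1,0,0,0,0.8,0,-0.1,0,0,0,0.6,0,-0.1,0,0,0,1.1,0,0,0,0,0,1.5,0,0,0,0,0,1.5,0,0,0,0,0,1.5,0,0,0,0,0,1.5,0,0,0,0,0]}}

```text
clock: 14.7
tool_pos: [0.6211, -0.2533, 0.0886]
eef_rot: [0.522, 0.853, -0.0, 0.002]
contact_force: [0.4, -2.4, 1.8]
opening: 0.566
```

Request:
{"api": "carry_out", "payload": {"motion": [1.5,0,0,0,0,0,1.5,0,0,0,0,0,1.5,0,0,0,0,0,1.5,0,0,0,0,0,1.5,0,0,0,0,0,1.5,0,0,0,0,0,1.5,0,0,0,0,0,1.5,0,0,0,0,0]}}

```text
clock: 15.7
tool_pos: [0.5652, -0.1447, 0.0874]
eef_rot: [0.522, 0.853, 0.0, -0.0]
contact_force: [2.3, -2.4, 0.7]
opening: 0.57
```

Request:
{"api": "carry_out", "payload": {"motion": [1.43,-0.29,0,0,0,0.0476,1.43,-0.29,0,0,0,0.0476,1.43,-0.29,0,0,0,0.0476,1.43,-0.29,0,0,0,0.0476,1.43,-0.29,0,0,0,0.0476,1.43,-0.29,0,0,0,0.0476,1.43,-0.29,0,0,0,0.0476,1.43,-0.29,0,0,0,0.0476]}}

```text
clock: 16.7
tool_pos: [0.5079, -0.0433, 0.0872]
eef_rot: [0.675, 0.738, -0.001, -0.001]
contact_force: [0.4, -2.1, 1.3]
opening: 0.566
```

Request:
{"api": "carry_out", "payload": {"motion": [-2,0,0,0,0,0,-5,0,-2,0,0,0,-5,0,-4,0,0,0,-5,0,-4,0,0,0]}}

```text
clock: 17.2
tool_pos: [0.5236, -0.2104, 0.1857]
eef_rot: [0.673, 0.739, -0.0, -0.002]
contact_force: [1.2, -0.4, 0.2]
opening: 0.563
```

Run:
```python
from h import *
plan([])
for n in("top","scene"):
  p=snapshot(n); save(p,n+"5.png")
  for t in("crate_blue","crate_yellow"):
    try: crate(p,t,.045,.06)
    except Exception as e: print(n,t,e)
```

```text
t 17.2 tcp [ 523.6 -210.4  185.7] yaw 95.3 tilt 0.26 q [ 0.29  0.78  0.01  1.85 -0.02  0.51  0.42] F [ 1.2 -0.4  0.2]
crate_blue 0.85 c [599.2 164.7] size [93.4 33.7] yaw 5.3
crate_yellow 0.82 c [499.3  31. ] size [ 93.1 120.7] yaw 95.8
crate_blue 0.52 c [595.9 157.1] size [88.5 19.9] yaw 6.7
crate_yellow 0.89 c [500.8  32.2] size [ 98.8 123.8] yaw 97.0
```

Run:
```python
from h import *
plan([(510,-75,130,95.5,3),(509.2,-65,87,95.5,2),(506.7,-41,87,95.5,2),(490.9,128.3,87,95.5,11)])
```

```text
t 17.5 tcp [ 523.9 -208.1  184.3] yaw 95.4 tilt 0.27 q [ 0.29  0.78  0.01  1.86 -0.02  0.51  0.41] F [0.3 1.  0.2]
[4.46, -0.04, 1.83, -0.001, -0.001, -0.001, 4.46, -0.04, 1.82, -0.001, -0.001, -0.001, 4.46, -0.04, 1.82, -0.001, -0.001, -0.001]
[0.5, 0.01, 2.15, 0.0, 0.0, 0.0, 0.5, 0.01, 2.15, 0.0, 0.0, 0.0]
[1.21, -0.01, 0.0, 0.0, 0.0, 0.0, 1.21, -0.01, 0.0, 0.0, 0.0, 0.0]
[1.55, 0.0, 0.0, 0.0, 0.0, 0.0, 1.55, 0.0, 0.0, 0.0, 0.0, 0.0, 1.55, 0.0, 0.0, 0.0, 0.0, 0.0, 1.55, 0.0, 0.0, 0.0, 0.0, 0.0, 1.55, 0.0, 0.0, 0.0, 0.0, 0.0, 1.55, 0.0, 0.0, 0.0, 0.0, 0.0, 1.55, 0.0, 0.0, 0.0, 0.0, 0.0, 1.55, 0.0, 0.0, 0.0, 0.0, 0.0, 1.55, 0.0, 0.0, 0.0, 0.0, 0.0, 1.55, 0.0, 0.0, 0.0, 0.0, 0.0, 1.55, 0.0, 0.0, 0.0, 0.0, 0.0]
```

Request:
{"api": "carry_out", "payload": {"motion": [4.46,0,1.83,0,0,0,4.46,0,1.83,0,0,0,4.46,0,1.83,0,0,0,0.5,0,2.15,0,0,0,0.5,0,2.15,0,0,0,1.2,0,0,0,0,0,0.8,0,0,0,0,0,0.5,0,0,0,0,0]}}

```text
clock: 18.5
tool_pos: [0.5095, -0.0417, 0.0883]
eef_rot: [0.673, 0.739, 0.0, 0.0]
contact_force: [1.1, 0.2, 1.4]
opening: 0.57
```

Request:
{"api": "carry_out", "payload": {"motion": [1.2,0,0,0,0,0,1.5,0,0,0,0,0,1.5,0,0,0,0,0,1.5,0,0,0,0,0,1.5,0,0,0,0,0,1.4,0,0,0,0,0,1.4,0,0,0,0,0,1.0,0,0,0,0,0]}}

```text
clock: 19.5
tool_pos: [0.4991, 0.0677, 0.0876]
eef_rot: [0.674, 0.739, 0.0, -0.0]
contact_force: [-0.3, -2.4, 1.6]
opening: 0.569
```

Run:
```python
from h import *
plan([(490.9,128.3,87,95.5,6)])
```

```text
t 19.5 tcp [499.1  67.7  87.6] yaw 95.3 tilt 0.03 q [-0.25  0.92  0.04  2.07 -0.21  0.16  0.07] F [-0.3 -2.4  1.6]
[1.02, -0.04, 0.01, 0.0, 0.0, -0.001, 1.02, -0.04, 0.01, 0.0, 0.0, -0.001, 1.02, -0.04, 0.01, 0.0, 0.0, -0.001, 1.02, -0.04, 0.01, 0.0, 0.0, -0.001, 1.02, -0.04, 0.01, 0.0, 0.0, -0.001, 1.02, -0.04, 0.01, 0.0, 0.0, -0.001]
```

Request:
{"api": "carry_out", "payload": {"motion": [1.1,-0.04,0,0,0,0,1.1,-0.04,0,0,0,0,1.1,-0.04,0,0,0,0,1.1,-0.04,0,0,0,0,0.8,-0.04,0,0,0,0,0.5,0,0,0,0,0,0.4,0,0,0,0,0,0,0,0,0,0,0]}}

```text
clock: 20.5
tool_pos: [0.4917, 0.1278, 0.0876]
eef_rot: [0.674, 0.739, 0.0, -0.0]
contact_force: [0.3, 0.0, 0.6]
opening: 0.566
```

Request:
{"api": "carry_out", "payload": {"motion": [-3,0,0,0,0,0,-5,0,-2,0,0,0,-5,0,-5,0,0,0,-5,0,-5,0,0,0,-6,3,-2,0,0,0,-6,3,0,0,0,0], "hand": 0}}

```text
clock: 21.25
tool_pos: [0.5734, -0.1457, 0.2163]
eef_rot: [0.674, 0.739, 0.002, 0.001]
contact_force: [1.0, -0.0, -1.4]
opening: 0.007
```

Run:
```python
from h import *
plan([])
for n in("top","scene"):
  p=snapshot(n); save(p,n+"6.png")
  if n=="top": cv2.imwrite("pics/c6.png",cv2.resize(p["frame"][130:290,150:350,::-1],None,fx=4,fy=3.7))
  for t in("crate_blue","crate_yellow"):
    try: crate(p,t,.045,.06)
    except Exception as e: print(n,t,e)
  C=cloud(p);k=(p["range_z"]>0)&(C[...,2]>.05)&(C[...,2]<.075)&(C[...,1]<.12)&(C[...,1]>-.1)&(C[...,0]>.655)&(C[...,0]<.76)
  D=C[k]; print("door",cv2.fitLine(D[:,:2].astype(np.float32),cv2.DIST_HUBER,0,.01,.01).ravel().round(3))
```

```text
t 21.25 tcp [ 573.4 -145.7  216.3] yaw 95.3 tilt 0.24 q [ 0.14  0.76  0.06  1.76 -0.07  0.62  0.33] F [ 1.  -0.  -1.4]
crate_blue 0.77 c [598.6 164.9] size [93.9 33.8] yaw 4.8
crate_yellow 0.65 c [485.5 154.4] size [92.8 34.5] yaw 7.2
door [ 0.283 -0.959  0.692  0.019]
crate_blue 0.63 c [600.3 156.3] size [96.2 19.5] yaw 8.4
crate_yellow 0.66 c [480.6 140.5] size [13.7 80. ] yaw 178.2
door [ 0.28  -0.96   0.697  0.018]
```

View pics/c6.png

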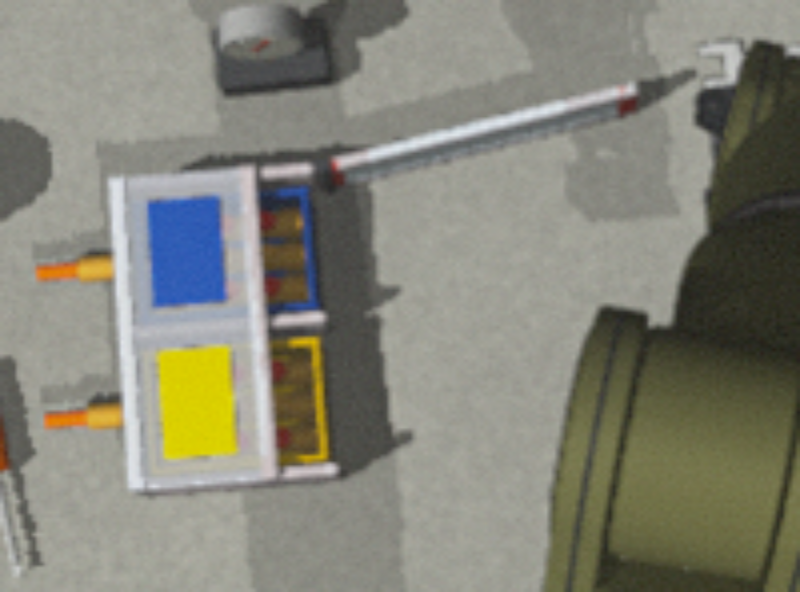

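Both crates sit inside their bays: the rear edges at crop px 317 and 325 are inside the wall ends (325, 337), about 8 mm past the mouth. The door is still open at about 1.76 rad, so next I close it.

Run:
```python
from h import *
plan([(690,-40,200,160,7),(737.4,6.1,170,196.4,5)])
```

```text
t 21.55 tcp [ 571.  -142.8  213.4] yaw 95.4 tilt 0.15 q [ 0.13  0.76  0.06  1.77 -0.07  0.62  0.33] F [ 0.2  0.9 -0.5]
[1.3, 1.83, 0.19, 0.0, 0.0, -0.161, 0.99, 2.02, 0.19, 0.0, 0.0, -0.161, 0.66, 2.15, 0.19, 0.0, 0.0, -0.161, 0.3, 2.23, 0.19, 0.0, 0.0, -0.161, -0.06, 2.25, 0.19, 0.0, 0.0, -0.161, -0.42, 2.21, 0.19, 0.0, 0.0, -0.161, -0.77, 2.11, 0.19, 0.0, 0.0, -0.161]
[-0.58, 1.19, 0.6, 0.0, 0.0, -0.127, -0.72, 1.11, 0.6, 0.0, 0.0, -0.127, -0.86, 1.01, 0.6, 0.0, 0.0, -0.127, -0.98, 0.89, 0.6, 0.0, 0.0, -0.127, -1.08, 0.76, 0.6, 0.0, 0.0, -0.127]
```

Request:
{"api": "carry_out", "payload": {"motion": [1.3,1.83,0.19,0,0,-0.161,0.99,2.02,0.19,0,0,-0.161,0.66,2.15,0.19,0,0,-0.161,0.3,2.23,0.19,0,0,-0.161,-0.06,2.25,0.19,0,0,-0.161,-0.42,2.21,0.19,0,0,-0.161,-0.77,2.11,0.19,0,0,-0.161]}}

```text
clock: 22.42
tool_pos: [0.6907, -0.039, 0.2003]
eef_rot: [0.171, 0.985, 0.0, -0.001]
contact_force: [-0.9, -0.9, -0.5]
opening: 0.004
```

Request:
{"api": "carry_out", "payload": {"motion": [-0.58,1.19,0.6,0,0,-0.127,-0.72,1.11,0.6,0,0,-0.127,-0.86,1.01,0.6,0,0,-0.127,-0.98,0.89,0.6,0,0,-0.127,-1.08,0.76,0.6,0,0,-0.127,0,0,0,0,0,0]}}

```text
clock: 23.18
tool_pos: [0.7378, 0.0073, 0.1696]
eef_rot: [-0.142, 0.99, 0.001, -0.001]
contact_force: [-0.0, -0.1, 0.6]
opening: 0.005
```

Run:
```python
from h import *
a=np.radians(196.4)
plan([(737.4,6.1,85,196.4,4),(737.4+23*np.cos(a),6.1+23*np.sin(a),85,196.4,3)])
```

```text
t 23.18 tcp [737.8   7.3 169.6] yaw -163.6 tilt 0.19 q [ 0.1   1.02 -0.39  1.26  0.41  0.94  1.49] F [-0.  -0.1  0.6]
[0.01, -0.03, 2.12, 0.001, 0.0, 0.0, 0.02, -0.03, 2.12, 0.001, 0.0, 0.0, 0.02, -0.03, 2.12, 0.001, 0.0, 0.0, 0.02, -0.03, 2.12, 0.001, 0.0, 0.0]
[0.77, 0.0, 0.0, 0.0, 0.0, 0.0, 0.77, 0.0, 0.0, 0.0, 0.0, 0.0, 0.77, 0.0, 0.0, 0.0, 0.0, 0.0]
```

Request:
{"api": "carry_out", "payload": {"motion": [0,0,2.1,0,0,0,0,0,2.1,0,0,0,0,0,2.1,0,0,0,0,0,2.1,0,0,0,0.8,-0.1,0,0,0,0,0.8,0,0,0,0,0,0.7,0,0,0,0,0]}}

```text
clock: 24.05
tool_pos: [0.717, -0.0038, 0.0877]
eef_rot: [-0.141, 0.99, -0.0, 0.001]
contact_force: [0.6, -0.1, 0.1]
opening: 0.006
```

Request:
{"api": "carry_out", "payload": {"motion": [1.5,-0.05,0,0,0,0.1,1.5,-0.05,0,0,0,0.1,1.5,-0.05,0,0,0,0.1,1.5,-0.05,0,0,0,0.1,1.5,-0.05,0,0,0,0.1,1.5,-0.05,0,0,0,0.1,1.5,-0.05,0,0,0,0.1,1.5,-0.05,0,0,0,0.1]}}

```text
clock: 25.05
tool_pos: [0.6001, 0.0002, 0.0878]
eef_rot: [0.258, 0.966, 0.0, 0.001]
contact_force: [-0.3, -0.5, 0.4]
opening: 0.004
```

```bash
cat >> h.py <<'E'
def dstat():
    s=monitor.get_state(); p=s["tool_pos"][:2]*1000; H=np.array([658.7,139.3]); v=p-H
    r=np.hypot(*v); off=13; y=yaw(s)%360
    ang=np.degrees(np.arctan2(v[1],v[0]))%360; door=ang-np.degrees(np.arcsin(off/r))
    print("r",r.round(1),"door deg from shut",(door-185.5).round(1),"tool yaw",y.round(1))
E
python3 - <<'E'
from h import *
plan([]); dstat()
E
```

```text
t 25.05 tcp [6.001e+02 2.000e-01 8.780e+01] yaw 150.2 tilt 0.13 q [-0.02  0.97 -0.11  1.77  0.22  0.41  0.77] F [-0.3 -0.5  0.4]
r 150.9 door deg from shut 56.7 tool yaw 150.2
```

Run:
```python
from h import *
p=snapshot("scene"); cv2.imwrite("pics/s7.png",cv2.resize(p["frame"][170:300,190:390,::-1],None,fx=3.5,fy=3.5))
```

```text
(no output)
```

View pics/s7.png

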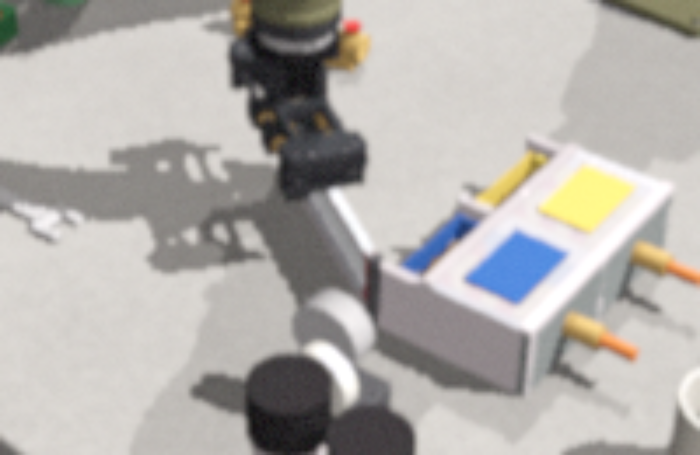

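The door follows the finger: it runs from the hinge at crop (370,285) to the gripper at (320,190). I continue closing.

Request:
{"api": "carry_out", "payload": {"motion": [1.5,-0.05,0,0,0,0.1,1.5,-0.05,0,0,0,0.1,1.5,-0.05,0,0,0,0.1,1.5,-0.05,0,0,0,0.1,1.5,-0.05,0,0,0,0.1,1.5,-0.05,0,0,0,0.1,1.5,-0.05,0,0,0,0.1,1.5,-0.05,0,0,0,0.1]}}

```text
clock: 26.1
tool_pos: [0.5218, 0.0874, 0.0874]
eef_rot: [0.613, 0.79, 0.001, 0.0]
contact_force: [-0.4, -1.0, -0.5]
opening: 0.006
```

Run:
```python
from h import *
plan([]); dstat()
```

```text
t 26.1 tcp [521.8  87.4  87.4] yaw 104.4 tilt 0.09 q [-0.28  0.93  0.05  1.99 -0.2   0.22  0.19] F [-0.4 -1.  -0.5]
r 146.4 door deg from shut 10.2 tool yaw 104.4
```

Request:
{"api": "carry_out", "payload": {"motion": [0.75,0,0,0,0,0.05,0.75,0,0,0,0,0.05,0.6,0,0,0,0,0.04,0.3,0,0,0,0,0.02,0.2,0,0,0,0,0,0.1,0,0,0,0,0,0,0,0,0,0,0]}}

```text
clock: 26.98
tool_pos: [0.5167, 0.1131, 0.0867]
eef_rot: [0.673, 0.739, -0.0, 0.0]
contact_force: [-0.3, -1.6, 0.2]
opening: 0.003
```

Run:
```python
from h import *
plan([]); dstat()
```

```text
t 26.98 tcp [516.7 113.1  86.7] yaw 95.4 tilt 0.03 q [-0.35  0.93  0.08  1.99 -0.29  0.23  0.07] F [-0.3 -1.6  0.2]
r 144.4 door deg from shut -0.2 tool yaw 95.4
```

Nominally shut. I push a little further until the stop shows in the force, then retreat and look.

Request:
{"api": "carry_out", "payload": {"motion": [0.15,0,0,0,0,0,0.15,0,0,0,0,0,0,0,0,0,0,0]}}

```text
clock: 27.35
tool_pos: [0.5167, 0.1133, 0.0867]
eef_rot: [0.674, 0.738, -0.001, 0.002]
contact_force: [1.1, -8.1, 0.7]
opening: 0.002
```

Request:
{"api": "carry_out", "payload": {"motion": [-3,0,0,0,0,0,-5,0,-2,0,0,0,-5,0,-5,0,0,0,-5,0,-5,0,0,0,-6,2,-2,0,0,0,-6,2,0,0,0,0,0,0,0,0,0,0]}}

```text
clock: 28.22
tool_pos: [0.5822, -0.1694, 0.2146]
eef_rot: [0.676, 0.737, -0.001, 0.003]
contact_force: [-0.1, 0.1, 0.1]
opening: 0.005
```

Run:
```python
from h import *
plan([])
p=snapshot("top")
cv2.imwrite("pics/c8.png",cv2.resize(p["frame"][130:290,150:350,::-1],None,fx=4,fy=3.7))
C=cloud(p); f=p["frame"].astype(int); ok=p["range_z"]>0
for t in("crate_blue","crate_yellow","door"):
  try: crate(p,t,.03,.07)
  except Exception as e: print(t,e)
for t in("mug","gauge","cap_tray","spray_bottle","wrench","screwdriver","spare_manifold"):
  r=finder.masks_of(p,t)
  if r:
    X=C[r[0]["pixels"]&ok]; X=X[X[:,2]>np.percentile(X[:,2],95)-.012]; print(t,rect(X)[0])
# red door ends
k=ok&(f[...,0]>f[...,1]+60)&(f[...,0]>f[...,2]+60)&(C[...,2]>.045)&(C[...,2]<.075)
for nm,cx,cy in(("hinge end",.6587,.1393),("free end",.4357,.1178)):
  j=k&(np.hypot(C[...,0]-cx,C[...,1]-cy)<.03); print(nm,j.sum(),C[j].mean(0) if j.any() else None)
```

```text
t 28.23 tcp [ 582.2 -169.4  214.6] yaw 94.9 tilt 0.32 q [ 0.15  0.78  0.1   1.72 -0.11  0.65  0.39] F [-0.1  0.1  0.1]
crate_blue 0.86 c [598.6 165.7] size [93.7 35.2] yaw 4.3
crate_yellow 0.6 c [485.5 155.5] size [92.6 36.2] yaw 6.1
door 0.93 c [553.8 131.3] size [169.5   9.1] yaw 5.8
gauge [755.6 181.4]
cap_tray [ 633.5 -437. ]
spray_bottle [ 487.1 -439.1]
wrench [ 762.5 -207. ]
screwdriver [438.1 368.9]
spare_manifold [ 402.3 -239.6]
hinge end 0 None
free end 0 None
```

View pics/c8.png

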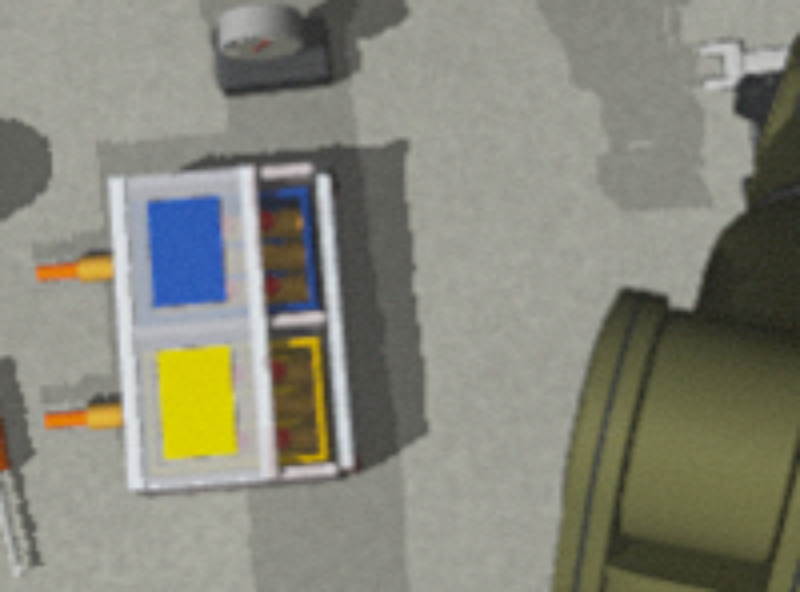

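The door lies flat across the mouth, from crop (325,175) to (347,470), parallel to the cabinet. Both crates are inside behind it. I hand the job in.

```bash
python3 -c "
from h import *
print(workorder.finish_job())"
```

```text
the job is handed in; nothing more can be done
None
```

The job is handed in. Both crates are in the bays under their own colour plates and the door is shut, at about 28 s of the 72 s allowed.

I slid both crates along the bench with the two open fingers, blue first and then yellow. I then swung the door shut with the closed fingertips.

**Last checks:**
- **Crates:** in the top view, taken with the door still open at about 1.76 rad, each crate's rear edge was about 8 mm inside the mouth. That puts each centre about 2 mm past its bay point. The visible ends were within about 2° of square, and the readings after shutting agree.
- **Door:** it measures 5.8° in the world frame against about 5.5° for the cabinet's mouth. The fingertip met a firm stop at about 8 N.
- **Arm:** it stood clear of everything, with no contact force.

**Checks that were incomplete or disagreed:**
- **Manifold:** its last position read about 50 mm off because the arm hid part of it. In an earlier picture it was in place, and the arm never went near it.
- **Screwdriver:** it read about 8 mm off its first position. I take this as measurement scatter, since the arm only passed high above that side on its first move and never came down there.
- **Mug:** the finder missed it in the last picture, so its final position was not checked. The arm did not work near it.
- **Door ends:** my test for the red ends of the door found no pixels, so it neither confirmed nor contradicted the door angle.

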